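# Mount a shaft between bench centres and hold the gauge shutter half open

### The arm

A 6-joint arm with a two-finger parallel gripper is mounted at the origin on the work surface. World frame = base frame: x ahead of the robot, y to its left, z up, the work surface at z = 0. Lengths are in m, angles in rad, forces in N, time in s.
With the tool pointing down it reaches from about 0.375 to 0.9 m from the base axis. Payload 3.1 kg.
Tool frame: the origin (TCP) lies at the very end of the fingers, on their centre line; the grasp point (between the pads) lies 19 mm behind it; z points along the fingers, y is the line along which they close (so a half turn about z gives the same grasp; the last joint's range is limited). The gripper opens to 85 mm and grips with 20 to 120 N. Pads are 22 mm wide; open, the fingers measure 114 mm over their backs; the gripper's body (76 mm by 85 mm) begins 54 mm behind the grasp point. The pads swing forward as they close: fully open they stand 13 mm farther back than shut.
Start: joints at [-1.312, 0.527, 1.433, -0, 1.181, -0.178], TCP at [0.264, -0.566, 0.204] pointing down, gripper open.
Joint ranges: [-3.08, 3.08], [-0.75, 2.2], [0.22, 2.44], [-1.43, 4.57], [0, 2.65], [-2.85, 2.85]. Speed limits (rad/s): [2.79, 2.79, 3.14, 3.14, 3.14, 3.14].

### API

Orientations are given as a unit quaternion [x, y, z, w].
In Python, from station import sense, snapshot, camera_params, sign_off gives the robot as it stands.
- The arm moves only by the shell command python3 -m handwheel 'ROWS' [OPENING] [FORCE]. ROWS is JSON, a list that holds one entry, the list of rows, each a list of 4 numbers: the shift along the tool's x, y, z in units of 25 mm (1.0 is 25 mm), then the turn about the tool's z in units of 6 degrees (1.0 is 6 degrees). A call has 1 to 20 rows; each row shifts and turns the commanded pose from where the row before left it, along the tool's axes as they then stand; what a row does not reach is not made up. A row lasts 1/8 s, in which the tool goes at most 62.5 mm and 10.7 degrees, less where a joint would pass 70% of its speed; a pose out of reach is approached as far as the arm can. A call is refused whole if a number of a shift passes 1 or a number of a turn 1, either way. A call with a gripper value outside its range is refused whole. OPENING is the finger opening in mm, from 0 to 85.4, set as the call begins (- or left out, the last holds). The fingers move at their own pace and stop on an object; FORCE is the grip in N (left out, the last holds). Time passes only in rows, so rows that do not move let the fingers close. It gives the time, the measured TCP pose, the force, the opening and the grip force at its end, in the units of the state.
- sense(): the state, without advancing time (a new reading comes with each control period).
- snapshot(name): name is "side" or "top" or "wrist"; returns (picture, depth): 480x640x3 uint8, red, green, blue; 480x640 float32, m along the optical axis (not along the pixel's ray), 0 where there is no reading.
- camera_params(name): a dict with "mtx" (3x3 intrinsics, pixels), "extrinsics" (4x4, takes a point from camera to world coordinates); the wrist camera has in their place "hand_eye" (4x4, takes a point from camera to tool coordinates, whose origin is the TCP and whose axes are the flange's). Camera axes: x right, y up, looking along -z (the intrinsics and any distortion apply to the point x, -y, -z); pixel columns grow to the right and rows downward; lengths in m; the calibration is good to about 2 mm. The wrist camera is an equidistant fisheye: a pixel r from the principal point sees the ray r / f radians off the axis. A picture is of the moment at which its call begins: read the wrist's pose just before it. camera_params takes no time and is no camera call.
- sign_off(): hands the job in; it is judged then, once.
The state is a dict: "t": time; "q": joint angles; "qd": joint speeds; "tau": joint torques, N m; "tcp_pos": TCP position; "tool_rot": TCP orientation; "force": force on the tool from outside, world axes, zero at the start; "ft_torque": the same for the moment, N m; "finger_gap": opening from 0.0 (shut) to 1.0 (fully open); "gripper_force": force on a finger pad.
Only numpy, scipy, OpenCV 4.12 (cv2) and the standard library are available. Lean on these libraries where they do the work, as an engineer would, in place of code of your own. Each camera call takes 0.05 s, during which the arm holds its last target. There are 200 camera calls.

### The job

Take the longer, thinner hollow shaft from its cradle, lay it in the two V-rests of the bench centres and slide the tailstock up until both points are seated in the ends of the shaft, and let go of both. Then slide the sprung shutter of the gauge frame behind it to half of its travel, so that its tab stands over the scribed middle line, and finish while still holding it there with the gripper. Leave the short shaft, socket, wrench and drill where they are.

Things in the scene. Friction and masses are not known exactly. Their poses are not given: they have to be found in the camera images.
- shaft: The long steel shaft, 150 mm long, 24 mm in diameter, about 0.25 kg, a 10 mm bore 10 mm deep in each end; both ends alike. Origin at its middle, on its axis; own y is the shaft's axis, z up as it lies. Starts level in one of two identical grey cradles, its axis 50 mm above the bench.
- cradle_a: Grey plastic cradle that carries the long shaft: 60 x 110 mm foot, 8 mm thick, with two V-rests 12 mm thick at y = +40 and -40 mm (68 mm free between them for the fingers), 45 degree sides reaching 16 mm either side of the axis. Fixed. Origin at bench level under its middle, y along the shaft.
- cradle_b: Grey plastic cradle that carries the short shaft: 60 x 110 mm foot, 8 mm thick, with two V-rests 12 mm thick at y = +40 and -40 mm (68 mm free between them for the fingers), 45 degree sides reaching 16 mm either side of the axis. Fixed. Origin at bench level under its middle, y along the shaft.
- short_shaft: Bystander: a shorter, thicker steel shaft, 110 mm long, 32 mm in diameter, lying in the other cradle. Origin at its middle, on its axis (y).
- bench_centres: Bench centres, fixed: grey base 190 x 385 mm, top at 20 mm. Origin at bench level under the middle of the seated shaft's place; y runs along the centres from tailstock (-y) to headstock (+y), x to the gauge frame, z up. Axis of the centres at height 70 mm. Headstock block: front face y = +100 mm, top at 90 mm. Two V-rests 12 mm thick at y = +22 and -58 mm carry a 24 mm shaft on the axis.
- rest_mid (a point): Point on the axis of the centres midway between the V-rests, 70 mm above the bench; axes as the bench centres. A shaft laid with its middle here is clear of both points. Seated, its middle is 18 mm farther along +y: the advancing tailstock pushes it there along the V-rests.
- head_tip (a point): Tip of the headstock's fixed conical point, which looks to -y, at y = +69 mm of the bench centres, 70 mm above the bench. The tailstock has a like point looking to +y, its tip 56 mm ahead of its post's middle.
- tailstock (a joint): Slide of the tailstock along +y of the bench centres, m: 0 drawn back, starts at 0 to 0.015, 0.060 when both points are seated in the long shaft (6 mm deep), 0.068 end stop. Stays where it is left (4 N friction; pushing the shaft along too takes up to some 10 N; resistance rises sharply when both points are seated).
- tail_post (a point): Centre of the top of the tailstock's steel post, 131 mm above the bench, by which it is slid: 18 mm wide (x), 24 mm long (y), rising 43 mm above the tailstock's block (50 x 50 mm, top at 88 mm). Moves with the tailstock; at joint 0 it lies at x = 0, y = -185 mm of the bench centres. Axes as the bench centres.
- shutter (a joint): Slide of the shutter along +y of the bench centres, m: 0 shut (where the spring keeps it), 0.060 fully open, 0.030 half travel. The spring pushes back with 3 N when shut, rising evenly to 12 N fully open (150 N/m, 7.5 N at half); it snaps shut when let go.
- shutter_tab (a point): Centre of the top of the shutter's steel tab, 162 mm above the bench: 12 mm thick (x), 24 mm long (y), standing 50 mm above the gauge frame's rail between its end stops. Moves with the shutter: at x = +112 mm of the bench centres, y = -30 mm shut, 0 at half travel, +30 mm open. Axes as the bench centres.
- rail_mid (a point): Middle of the scribed dark line across the top of the aluminium gauge frame's rail, 112 mm above the bench, where the shutter's tab stands at half travel. Rail 230 mm long (y), 32 mm wide (x), at x = +96 to +128 mm of the bench centres; two end stops 10 mm high on it, 42 mm to either side of the line.
- socket: Bystander: steel socket standing upright, 30 mm in diameter, 60 mm tall; origin under its centre.
- wrench: Bystander: steel wrench, 240 mm long, lying flat on the bench.
- drill: Bystander: yellow and black cordless drill lying on its side, about 210 x 230 mm, 61 mm high.

How it is judged:
By the outcome, as a careful person would: the job done as asked, in the order asked, and still so for the second after the job is handed in, while the arm keeps its last pose, push and grip.
It also fails if it takes over 51 s, if anything falls off the work surface, if the arm or the gripper's body presses on something with over 40 N, if the wrist force passes 120 N, or if a joint passes its speed limit or range.

## Working session

There is one attempt and no reset: what is moved stays moved. The work goes in short steps, Python scripts to look and compute and a shell command to move; the robot and the scene stay as the last step left them, time stands still between calls to the robot, and variables do not carry over. Pictures are saved under pics/ and viewed, at most 10 in all, crops included, and the job is handed in when it is done.

```bash
ls; mkdir -p pics; python3 - <<'E'
from station import *
import cv2,numpy as np
s=sense();print({k:np.round(v,3) for k,v in s.items()})
for n in("top","side"):
    p,d=snapshot(n);cv2.imwrite(f"pics/{n}0.png",p[:,:,::-1]);np.savez(f"{n}0.npz",p=p,d=d)
    c=camera_params(n);print({k:np.round(v,4).tolist() if not isinstance(v,str) else v for k,v in c.items()}, (d>0).mean())
print(camera_params("wrist"))
E
```

```text
pics
{'t': np.float64(0.0), 'q': array([-1.313,  0.528,  1.434, -0.   ,  1.181, -0.178]), 'qd': array([-0.001, -0.001,  0.001, -0.   , -0.001,  0.   ]), 'tau': array([ 0.0000e+00, -4.4235e+01, -1.7803e+01, -0.0000e+00,  8.0000e-03,
       -0.0000e+00]), 'tcp_pos': array([ 0.264, -0.566,  0.203]), 'tool_rot': array([ 0.976,  0.217, -0.   , -0.001]), 'force': array([ 1.082,  0.402, -0.237]), 'ft_torque': array([-0.022,  0.047, -0.03 ]), 'gripper_force': np.float64(0.0), 'finger_gap': np.float64(1.001)}
{'mtx': [[586.7145, 0.0, 321.7555], [0.0, 586.7145, 226.45], [0.0, 0.0, 1.0]], 'extrinsics': [[-0.0365, 0.9778, -0.2062, 0.3048], [-0.9993, -0.0368, 0.0024, 0.0926], [-0.0052, 0.2061, 0.9785, 1.5185], [0.0, 0.0, 0.0, 1.0]]} 0.9959537760416667
{'mtx': [[464.8279, 0.0, 320.5515], [0.0, 464.8279, 246.4583], [0.0, 0.0, 1.0]], 'extrinsics': [[-0.8288, 0.3488, -0.4375, 0.1468], [-0.5593, -0.4935, 0.666, 0.8104], [0.0164, 0.7967, 0.6041, 0.7702], [0.0, 0.0, 0.0, 1.0]]} 0.9958821614583333
{'mtx': array([[371.64829954,   0.        , 315.2787162 ],
       [  0.        , 371.64829954, 242.0307351 ],
       [  0.        ,   0.        ,   1.        ]]), 'hand_eye': array([[ 1.15840533e-03,  9.51044391e-01,  3.09052139e-01,
         7.88995626e-02],
       [ 9.99998932e-01, -8.26159863e-04, -1.20591104e-03,
         1.25160714e-03],
       [-8.91548460e-04,  3.09053206e-01, -9.51044332e-01,
        -1.69541253e-01],
       [ 0.00000000e+00,  0.00000000e+00,  0.00000000e+00,
         1.00000000e+00]])}
```

View pics/top0.png

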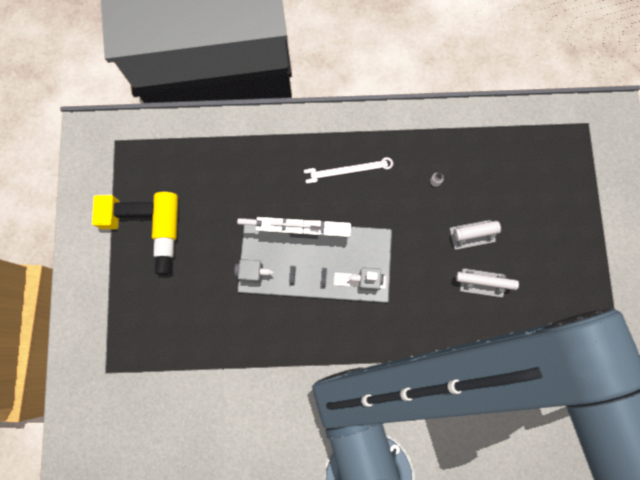

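View pics/side0.png

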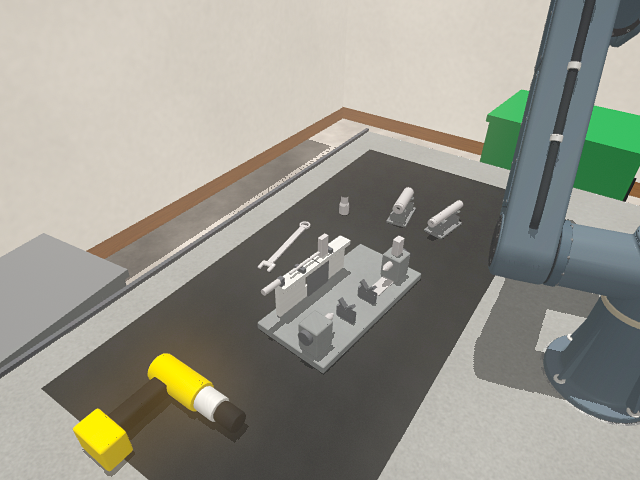

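The top view shows the bench centres at about (315,262): headstock at (250,271), tailstock post at (371,277), gauge rail along row 227. The long shaft is at (487,281) and the short one at (476,233). The side view shows the same layout, with the long shaft at (445,217) and the post at (398,243).

```bash
cat > h.py <<'E'
from station import *
import cv2,numpy as np
from scipy.spatial.transform import Rotation as R
def cloud(n,p=None,d=None):
    if d is None: p,d=snapshot(n)
    c=camera_params(n);K=c["mtx"];E=c["extrinsics"]
    v,u=np.mgrid[:480,:640]
    X=np.stack([(u-K[0,2])/K[0,0]*d,-(v-K[1,2])/K[1,1]*d,-d],-1)
    return p,X@E[:3,:3].T+E[:3,3]
def wcloud(p=None,d=None,s=None):
    s=s or sense()
    if d is None: p,d=snapshot("wrist")
    c=camera_params("wrist");K=c["mtx"];H=c["hand_eye"]
    v,u=np.mgrid[:480,:640]
    x=(u-K[0,2])/K[0,0];y=(v-K[1,2])/K[1,1];r=np.hypot(x,y)+1e-9
    t=np.tan(np.minimum(r,1.4))/r
    X=np.stack([x*t*d,-y*t*d,-d],-1)
    X=X@H[:3,:3].T+H[:3,3]
    return p,X@R.from_quat(s["tool_rot"]).as_matrix().T+s["tcp_pos"]
E
python3 - <<'E'
from h import *
def fit(P):
    c=P[:,:2].mean(0);w,V=np.linalg.eigh(np.cov((P[:,:2]-c).T));a=V[:,1]*np.sign(V[1,1])
    l=(P[:,:2]-c)@a;wd=(P[:,:2]-c)@V[:,0]
    return c+a*(l.max()+l.min())/2,np.degrees(np.arctan2(a[1],a[0])),np.ptp(l),np.ptp(wd)
for n in("top","side"):
    f=np.load(n+"0.npz");p,P=cloud(n,f["p"],f["d"])
    x,y,z=np.moveaxis(P,-1,0)
    if n=="top":
        print("scene pts",*[(q,P[q[1],q[0]].round(3)) for q in [(487,281),(476,233),(371,275),(250,268),(337,228),(303,226),(270,290),(200,330),(371,290),(316,222)]],sep="\n")
        L=P[281,487];S=P[233,476];T=P[275,371]
    for nm,c,zl,zh,r in(("long",L,.045,.075,.1),("short",S,.045,.085,.09),("post",T,.11,.15,.04),("block",T,.08,.1,.05),("base",np.array([.6,.08]),.014,.026,.3)):
        m=(np.hypot(x-c[0],y-c[1])<r)&(z>zl)&(z<zh)
        Q=P[m]
        if len(Q)>5:print(n,nm,len(Q),Q.mean(0).round(4),"zmax",np.percentile(Q[:,2],[5,50,95]).round(4),[np.round(k,4) for k in fit(Q)])
E
```

```text
scene pts
((487, 281), array([ 0.458, -0.316,  0.062]))
((476, 233), array([ 0.579, -0.298,  0.069]))
((371, 275), array([ 0.475, -0.024,  0.129]))
((250, 268), array([0.509, 0.269, 0.087]))
((337, 228), array([0.596, 0.052, 0.112]))
((303, 226), array([0.6  , 0.135, 0.128]))
((270, 290), array([0.46 , 0.227, 0.018]))
((200, 330), array([ 0.367,  0.41 , -0.003]))
((371, 290), array([ 0.448, -0.029,  0.041]))
((316, 222), array([0.602, 0.102, 0.161]))
top long 643 [ 0.4593 -0.3166  0.0584] zmax [0.0482 0.0593 0.0654] [array([ 0.4592, -0.3169]), np.float64(79.2048), np.float64(0.1505), np.float64(0.041)]
top short 579 [ 0.5851 -0.3016  0.0671] zmax [0.0525 0.0685 0.0749] [array([ 0.5854, -0.3034]), np.float64(98.8621), np.float64(0.1109), np.float64(0.0401)]
top post 93 [ 0.4729 -0.0236  0.1286] zmax [0.1132 0.1303 0.1347] [array([ 0.4729, -0.0239]), np.float64(83.6971), np.float64(0.0236), np.float64(0.0185)]
top block 339 [ 0.4721 -0.0247  0.0873] zmax [0.0815 0.0872 0.0928] [array([ 0.4726, -0.0184]), np.float64(85.3384), np.float64(0.0765), np.float64(0.0499)]
top base 7684 [0.526 
[... 212 characters left out ...]
9, -0.3144]), np.float64(78.4301), np.float64(0.1523), np.float64(0.0406)]
side short 314 [ 0.5854 -0.2893  0.0653] zmax [0.0488 0.0684 0.0737] [array([ 0.5868, -0.3013]), np.float64(96.7107), np.float64(0.1173), np.float64(0.1109)]
side post 124 [ 0.4756 -0.018   0.125 ] zmax [0.1119 0.1264 0.1334] [array([ 0.4743, -0.0214]), np.float64(69.0085), np.float64(0.0269), np.float64(0.0203)]
side block 285 [ 0.4732 -0.0141  0.0884] zmax [0.0814 0.0888 0.0965] [array([ 0.4713, -0.016 ]), np.float64(45.2528), np.float64(0.0643), np.float64(0.0593)]
side base 6598 [0.53   0.133  0.0213] zmax [0.0185 0.0213 0.024 ] [array([0.5282, 0.1133]), np.float64(84.7766), np.float64(0.3866), np.float64(0.3519)]
```

```bash
python3 -m handwheel '[[[0,0,0,-1],[0,0,0,-1],[0,0,0,-1],[0,0,0,-1],[0,0,0,-1],[0,0,0,-1],[0,0,0,-1],[0,0,0,-1],[0,0,0,-1],[0,0,0,0]]]' 85 60
python3 -m handwheel '[[[1,0.5,0,0],[1,0.5,0,0],[1,0.5,0,0],[1,0.5,0,0],[1,0.5,0,0],[1,0.5,0,0],[1,0.5,0,0],[1,0.5,0,0],[1,0.5,0,0],[1,0.6,0,0],[1,0.6,0,0],[0.3,0,0,0],[0,0,0,0],[0,0,0,0]]]'
python3 - <<'E'
from h import *
s=sense();p,d=snapshot("wrist");cv2.imwrite("pics/w1.png",p[:,:,::-1])
T=R.from_quat(s["tool_rot"]).as_matrix();print(s["tcp_pos"].round(4),np.degrees(np.arctan2(T[1,0],T[0,0])).round(2),s["q"].round(2))
for n,(p,P) in(("w",wcloud(p,d,s)),("t",cloud("top"))):
    x,y,z=np.moveaxis(P,-1,0);np.save("P"+n,P)
    u=np.array([np.cos(np.radians(79)),np.sin(np.radians(79))])
    a=(x-.4595)*u[0]+(y+.316)*u[1];b=(x-.4595)*u[1]-(y+.316)*u[0]
    for k in range(3):
        m=(abs(a)<.085)&(abs(b)<.02)&(z>.052)&(z<.075)&((abs(a)<.034)|(abs(a)>.046)|(k>9))
        m&=abs(b)<.011
        if m.sum()<10:break
        f=np.polyfit(a[m],b[m],1);print(n,m.sum(),"a",np.percentile(a[m],[.5,99.5]).round(4),"b0,slope deg",f[1].round(4),np.degrees(f[0]).round(2),"ztop",np.percentile(z[m],95).round(4));break
E
```

```text
t: 1.35
tcp_pos: [0.2643, -0.5659, 0.2037]
tool_rot: [0.772, 0.636, 0.0, -0.001]
force: [0.2, -0.4, -1.3]
finger_gap: 0.996
gripper_force: 0.0
t: 3.1
tcp_pos: [0.4576, -0.3165, 0.2043]
tool_rot: [0.772, 0.636, -0.0, 0.0]
force: [-0.2, -0.2, -0.4]
finger_gap: 0.998
gripper_force: 0.0
[ 0.4576 -0.3165  0.2043] 78.98 [-0.81  0.44  1.61 -0.    1.1  -0.61]
w 2982 a [-0.0759  0.0721] b0,slope deg 0.0015 -0.24 ztop 0.0625
t 246 a [-0.0133  0.0731] b0,slope deg 0.0006 -1.54 ztop 0.0657
```

View pics/w1.png

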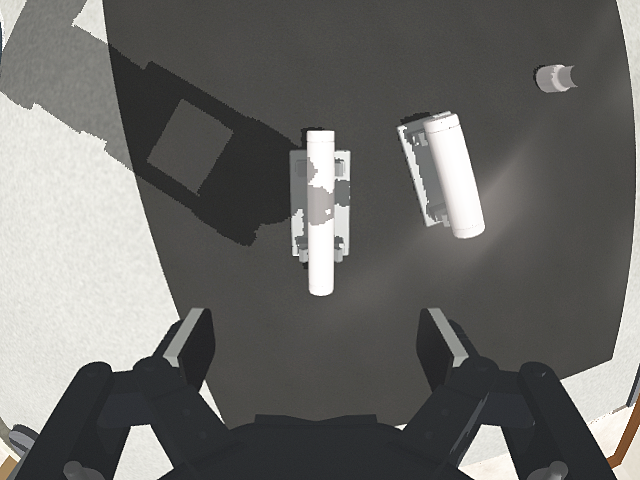

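The wrist view shows the long shaft centred at (320,212), in line with the tool. The short shaft is at (455,175) and the socket at (555,78). The wrist and top views agree on the shaft's top at about 62 mm and its length at about 150 mm. Next: descend, grip, lift.

```bash
python3 -m handwheel '[[[0,0.13,1,0],[0,0,1,0],[0,0,1,0],[0,0,1,0],[0,0,1,0],[0,0,1,0],[0,0,0.8,0],[0,0,0,0],[0,0,0,0]]]' 85 60
python3 -m handwheel '[[[0,0,0,0],[0,0,0,0],[0,0,0,0],[0,0,0,0],[0,0,0,0],[0,0,0,0],[0,0,0,0],[0,0,0,0]]]' 0 60
python3 -c "
from h import *
f,P=None,np.load('Pt.npy')
x,y,z=np.moveaxis(P,-1,0)
g=np.load('top0.npz');_,Q=cloud('top',g['p'],g['d']);_,S=cloud('side',np.load('side0.npz')['p'],np.load('side0.npz')['d'])
for n,P in(('t0',Q),('t1',P),('s0',S)):
  x,y,z=np.moveaxis(P,-1,0)
  for nm,xl,xh,yl,yh,zl,zh in(('post',.45,.5,-.06,.02,.118,.14),('tab',.56,.64,.03,.2,.145,.175),('headtop',.45,.55,.2,.32,.082,.098),('rail',.56,.65,-.06,.28,.105,.117),('base',.38,.68,-.15,.35,.012,.028)):
    m=(x>xl)&(x<xh)&(y>yl)&(y<yh)&(z>zl)&(z<zh);q=P[m]
    (c,wh,an)=cv2.minAreaRect((q[:,:2]*1000).astype(np.float32))
    print(n,nm,m.sum(),q.mean(0).round(4),np.round(c,1),np.round(wh,1),round(an,2))
"
```

```text
t: 4.32
tcp_pos: [0.4615, -0.3175, 0.0347]
tool_rot: [0.772, 0.636, 0.0, 0.001]
force: [0.8, -0.1, -0.2]
finger_gap: 0.998
gripper_force: 0.0
t: 5.32
tcp_pos: [0.462, -0.3173, 0.0348]
tool_rot: [0.772, 0.636, 0.0, 0.001]
force: [1.6, -0.3, 5.1]
finger_gap: -0.003
gripper_force: 2.8
t0 post 84 [ 0.4732 -0.0243  0.1303] [473.6 -23.9] [23.4 18.4] 85.51
t0 tab 60 [0.5987 0.1059 0.1599] [599.3 106.2] [21.8 11.9] 84.71
t0 headtop 455 [0.5047 0.274  0.089 ] [504.5 269.3] [78.6 50.4] 84.39
t0 rail 917 [0.6011 0.133  0.1113] [604.1 146.5] [251.   33.9] 83.99
t0 base 8190 [0.5255 0.1036 0.0197] [523.5 106.7] [481.6 212.6] 88.88
t1 post 84 [ 0.4734 -0.0241  0.1294] [473.7 -23.8] [23.6 18.6] 85.1
t1 tab 60 [0.5987 0.1062 0.1601] [599.9 106.2] [21.6 12.7] 87.41
t1 headtop 451 [0.5044 0.2741 0.0888] [504.5 268. ] [81.2 50.1] 83.26
t1 rail 903 [0.6013 0.1332 0.1114] [603.3 135.6] [228.8  33.9] 84.1
t1 base 8226 [0.5257 0.1031 0.0197] [533.2 110.1] [385.7 190.8] 84.0
s0 post 96 [ 0.4757 -0.0184  0.1282] [476.8 -21.6] [26.5 17.7] 85.88
s0 tab 98 [0.6014 0.1107 0.1569] [602.4 107.4] [26.5 13.3] 85.39
s0 headtop 587 [0.5059 0.2799 0.0899] [508. 280.] [62.9 50.1] 84.11
s0 rail 829 [0.6009 0.143  0.1124] [605.7 137.6] [231.7  36. ] 83.36
s0 base 6821 [0.5292 0.1339 0.0213] [536.5 113. ] [385.1 192.7] 84.01
```

The gripper closed fully, so I'll look before doing anything else.

```bash
python3 - <<'E'
from h import *
s=sense();p,d=snapshot("wrist");a=p[:,:,::-1]
q,e=snapshot("side");b=cv2.resize(q[150:270,380:540,::-1],(640,480));
cv2.imwrite("pics/w2.png",cv2.resize(np.hstack([a,b]),(800,300)))
print(s["finger_gap"],s["gripper_force"],s["force"])
E
```

```text
-0.003080173070630213 2.75446817278862 [ 1.59154363 -0.34990436  5.0976032 ]
```

View pics/w2.png

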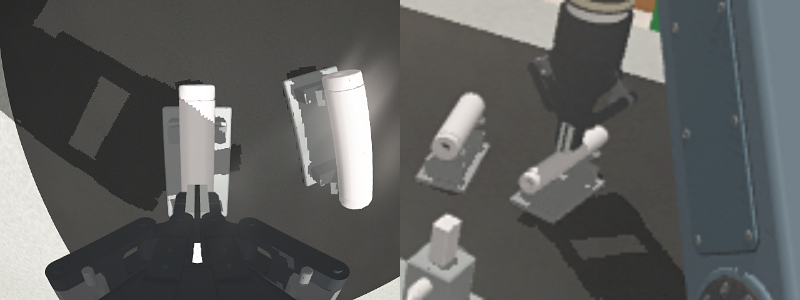

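The wrist half shows the fingers over the near half of the shaft at (197,200), with a strip of shaft still visible at (197,252). The side half shows the tips at the shaft, near (570,145). I need 3D numbers.

```bash
python3 - <<'E'
from h import *
s=sense();p,d=snapshot("wrist");p,P=wcloud(p,d,s)
q,Q=cloud("side")
T=R.from_quat(s["tool_rot"]).as_matrix()
for n,I,C in(("w",p,P),("s",q,Q)):
    L=(C-s["tcp_pos"])@T   # tool coords
    g=I.astype(int).mean(-1)
    print(n)
    for x0 in np.arange(-.09,.1,.015):
        m=(abs(L[...,0]-x0)<.007)&(abs(L[...,1])<.035)&(L[...,2]>-.06)&(L[...,2]<.03)
        b=m&(g>150); k=m&(g<90)
        f=lambda m:(m.sum(),np.percentile(L[m][:,1],[3,97]).round(3),np.percentile(L[m][:,2],[3,50]).round(3)) if m.sum()>5 else m.sum()
        print(round(x0,3),"bright",f(b),"dark",f(k))
cv2.imwrite("pics/w3.png",cv2.resize(p[250:450,220:420,::-1],(600,600),interpolation=cv2.INTER_NEAREST))
E
```

```text
w
-0.09 bright 0 dark 0
-0.075 bright 1 dark 0
-0.06 bright (np.int64(248), array([-0.017,  0.028]), array([-0.028, -0.027])) dark 0
-0.045 bright (np.int64(364), array([-0.028,  0.03 ]), array([-0.027,  0.027])) dark (np.int64(6), array([-0.029,  0.031]), array([0.009, 0.029]))
-0.03 bright (np.int64(442), array([-0.027,  0.03 ]), array([0.026, 0.027])) dark (np.int64(34), array([-0.029,  0.023]), array([0.007, 0.017]))
-0.015 bright (np.int64(516), array([0.016, 0.03 ]), array([0.026, 0.027])) dark 5
0.0 bright (np.int64(271), array([-0.01 ,  0.012]), array([-0.025, -0.022])) dark (np.int64(1061), array([-0.012,  0.014]), array([-0.058, -0.047]))
0.015 bright (np.int64(2096), array([-0.01 ,  0.026]), array([-0.05 , -0.026])) dark (np.int64(304), array([-0.001,  0.002]), array([-0.059, -0.047]))
0.03 bright (np.int64(1940), array([-0.01 ,  0.029]), array([-0.028, -0.025])) dark (np.int64(10), array([-0.03,  0.03]), array([-0.012,  0.028]))
0.045 bright (np.int64(2503), array([-0.01 ,  0.028]), array([-0.028, -0.024])) dark (np.int64(20), array([-0.029,  0.03 ]), array([-0.001,  0.02
[... 719 characters left out ...]
])) dark (np.int64(25), array([-0.012,  0.015]), array([-0.057, -0.048]))
0.015 bright (np.int64(14), array([-0.008, -0.   ]), array([-0.029, -0.027])) dark (np.int64(16), array([-0.01 ,  0.014]), array([-0.056, -0.046]))
0.03 bright (np.int64(15), array([-0.009, -0.   ]), array([-0.03 , -0.026])) dark 1
0.045 bright (np.int64(23), array([-0.009,  0.03 ]), array([-0.029, -0.023])) dark 1
0.06 bright (np.int64(21), array([-0.009,  0.021]), array([-0.03 , -0.027])) dark 4
0.075 bright (np.int64(26), array([-0.008,  0.011]), array([-0.029, -0.022])) dark (np.int64(6), array([-0.034,  0.028]), array([0.029, 0.03 ]))
0.09 bright 0 dark (np.int64(6), array([-0.02 ,  0.018]), array([0.029, 0.03 ]))
```

View pics/w3.png

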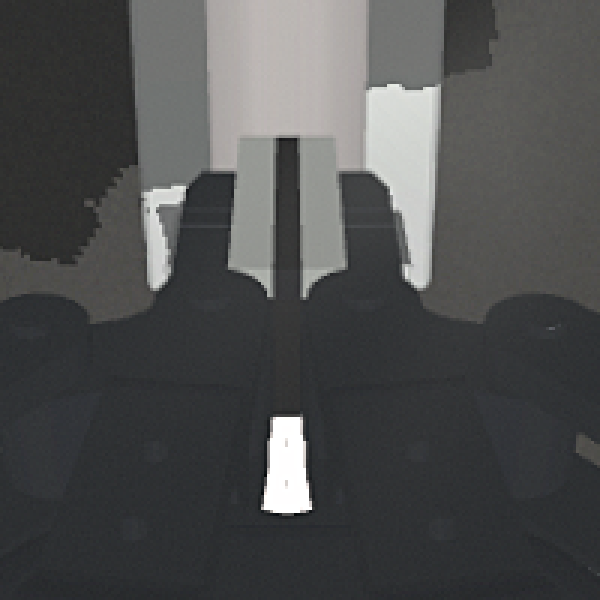

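```bash
python3 - <<'E'
from h import *
s=sense();p,d=snapshot("wrist");p,P=wcloud(p,d,s)
T=R.from_quat(s["tool_rot"]).as_matrix();L=(P-s["tcp_pos"])@T
for v in range(285,345,4): print(v,L[v,305].round(4),L[v,328].round(4),p[v,305])
E
```

```text
285 [ 0.0119 -0.0037 -0.0257] [ 0.0119  0.006  -0.0255] [188 183 179]
289 [ 0.0103 -0.0037 -0.0263] [ 0.01    0.0061 -0.0255] [187 182 179]
293 [ 0.0082 -0.0038 -0.0259] [ 0.0084  0.0061 -0.0262] [188 183 180]
297 [ 0.0097 -0.0036 -0.0325] [ 0.0103  0.0058 -0.0338] [150 153 149]
301 [ 0.0095 -0.0035 -0.0358] [ 0.01    0.0057 -0.0369] [149 153 147]
305 [ 0.0101 -0.0034 -0.0405] [ 0.0094  0.0057 -0.0391] [149 152 148]
309 [ 0.0098 -0.0033 -0.0432] [ 0.0098  0.0055 -0.0433] [149 152 147]
313 [ 0.0095 -0.0033 -0.0459] [ 0.0102  0.0054 -0.0471] [150 152 147]
317 [ 0.0104 -0.0031 -0.0505] [ 0.0099  0.0053 -0.0496] [148 152 146]
321 [ 0.0094 -0.0031 -0.0518] [ 0.0091  0.0053 -0.0512] [148 150 146]
325 [ 0.0093 -0.0031 -0.0544] [ 0.0092  0.0052 -0.0543] [147 151 146]
329 [ 0.0103 -0.0029 -0.0589] [ 0.0101  0.005  -0.0584] [147 150 145]
333 [ 0.0099 -0.0029 -0.0609] [ 0.0099  0.005  -0.0608] [147 149 145]
337 [ 0.0096 -0.0028 -0.063 ] [ 0.0099  0.0049 -0.0634] [148 149 145]
341 [ 0.009  -0.0028 -0.0645] [ 0.0093  0.0049 -0.065 ] [177 180 174]
```

The pads' front faces end about 30 mm behind the reported TCP, so the real tips are 30 mm higher than stated. I'll open, go 32 mm lower and grip again.

```bash
python3 -m handwheel '[[[0,0,0,0],[0,0,0,0],[0,0,0,0],[0,0,0,0],[0,0,0,0],[0,0,0,0],[0,0,0.4,0],[0,0,0.4,0],[0,0,0.48,0],[0,0,0,0],[0,0,0,0]]]' 85 60
python3 -m handwheel '[[[0,0,0,0],[0,0,0,0],[0,0,0,0],[0,0,0,0],[0,0,0,0],[0,0,0,0],[0,0,0,0],[0,0,0,0]]]' 0 60
```

```text
t: 6.95
tcp_pos: [0.4612, -0.3167, 0.002]
tool_rot: [0.771, 0.636, -0.0, -0.0]
force: [-0.6, -0.5, 0.6]
finger_gap: 0.995
gripper_force: 0.0
t: 7.95
tcp_pos: [0.4622, -0.3172, 0.0027]
tool_rot: [0.772, 0.636, 0.0, 0.001]
force: [4.8, 1.6, 4.9]
finger_gap: 0.265
gripper_force: 58.6
```

Gripped, with an opening of about 23 mm. Lift, turn to the centres' heading of about 84°, and carry it most of the way.

```bash
python3 -m handwheel '[[[0,0,-0.5,0],[0,0,-0.9,0],[0,0,-1,0],[0,0,-1,0],[0,0,-1,0],[0,0,-1,0],[0,0,0,-0.8],[0,0,0,0]]]' 0 60
python3 -m handwheel '[[[0.5,-0.06,0,0],[1,-0.05,0,0],[1,-0.05,0,0],[1,-0.05,0,0],[1,-0.05,0,0],[1,-0.05,0,0],[1,-0.05,0,0],[1,-0.05,0,0],[1,-0.05,0,0],[1,-0.05,0,0],[1,-0.05,0,0],[1,-0.05,0,0],[1,-0.05,0,0],[1,-0.05,0,0],[0.5,0,0,0],[0,0,0,0],[0,0,0,0]]]'
python3 - <<'E'
from h import *
s=sense();p,d=snapshot("wrist");p,P=wcloud(p,d,s);q,Q=cloud("top");r,S=cloud("side")
np.savez("v2.npz",P=P,p=p,Q=Q,q=q,S=S,r=r,t=s["tcp_pos"],R=s["tool_rot"])
T=R.from_quat(s["tool_rot"]).as_matrix();print(s["tcp_pos"],np.degrees(np.arctan2(T[1,0],T[0,0])))
for n,I,C in(("w",p,P),("t",q,Q),("s",r,S)):
    L=(C-s["tcp_pos"])@T;g=I.min(-1)
    m=(abs(L[...,0])<.1)&(abs(L[...,1])<.02)&(L[...,2]>-.075)&(L[...,2]<-.045)&(g>110)&(abs(L[...,0])>.015)
    if n=="t":m&=L[...,2]>-.07
    k=L[m];print(n,m.sum(),np.percentile(k[:,0],[1,99]).round(4),k[:,1].mean().round(4),np.percentile(k[:,1],[2,98]).round(4),"z",np.percentile(k[:,2],[3,50]).round(4),"slope y,z",np.polyfit(k[:,0],k[:,1],1).round(4),np.polyfit(k[:,0],k[:,2],1).round(4))
cv2.imwrite("pics/w4.png",p[:,:,::-1])
E
```

```text
t: 8.95
tcp_pos: [0.4597, -0.3158, 0.137]
tool_rot: [0.745, 0.668, -0.0, -0.002]
force: [0.0, -0.6, -1.4]
finger_gap: 0.261
gripper_force: 58.9
t: 11.08
tcp_pos: [0.4812, 0.0329, 0.1372]
tool_rot: [0.744, 0.668, -0.0, 0.0]
force: [-0.0, 0.4, -1.5]
finger_gap: 0.258
gripper_force: 58.9
[0.48119764 0.03292233 0.13721998] 83.83011793351363
w 14133 [-0.0338  0.0731] 0.0003 [-0.0107  0.0114] z [-0.0597 -0.0576] slope y,z [-0.0047  0.0005] [ 0.0024 -0.0569]
t 118 [-0.0568  0.0731] -0.006 [-0.0132  0.0089] z [-0.0609 -0.0559] slope y,z [ 0.0626 -0.0074] [-0.0069 -0.0553]
s 290 [-0.0707  0.0755] -0.0025 [-0.0106  0.0104] z [-0.0614 -0.0578] slope y,z [ 0.0074 -0.0027] [ 0.0315 -0.0573]
```

View pics/w4.png

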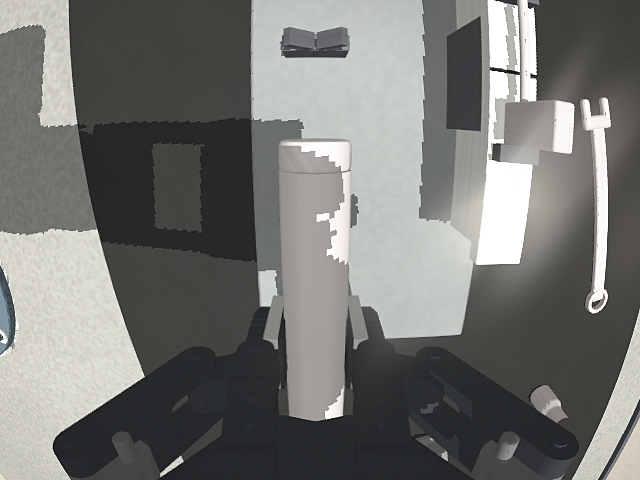

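The wrist view shows the shaft level and centred in the fingers. Ahead of it, the far V-rest is at (315,43), the shutter tab at (540,125), and the end stops and scribed line along the rail. Next I'll measure the rests and the tab.

```bash
python3 - <<'E'
from h import *
f=np.load("v2.npz");a=np.radians(84);ey=np.array([np.cos(a),np.sin(a)]);ex=np.array([ey[1],-ey[0]]);O=np.array([.4917,.1485])
for n in"PQS":
    C=f[n];d=C[...,:2]-O;X=d@ex;Y=d@ey;Z=C[...,2];I=f[n.lower() if n!="S" else "r"].astype(int)
    def rep(nm,xl,xh,yl,yh,zl,zh,extra=True):
        m=(X>xl)&(X<xh)&(Y>yl)&(Y<yh)&(Z>zl)&(Z<zh)&extra
        if m.sum()>8: print(n,nm,m.sum(),"x",(np.percentile(X[m],[2,50,98])*1e3).round(1),"y",(np.percentile(Y[m],[2,50,98])*1e3).round(1),"z",(np.percentile(Z[m],[2,50,98])*1e3).round(1))
    rep("Vhead",-.04,.04,0,.045,.045,.082)
    rep("Vtail",-.04,.04,-.075,-.04,.045,.082)
    rep("tabtop",.09,.14,-.06,.03,.154,.17)
    rep("railtop",.08,.145,-.14,.14,.108,.1165)
    rep("stops",.08,.145,-.07,.07,.1185,.127)
    rep("headblk",-.04,.04,.09,.14,.084,.096)
    rep("headcone",-.02,.02,.05,.095,.055,.09)
    rep("posttop",-.04,.04,-.21,-.14,.122,.14)
    m=(X>.09)&(X<.135)&(abs(Z-.112)<.004)&(abs(Y)<.02)&(I.max(-1)<90)
    if m.sum()>3:print("line",m.sum(),X[m].mean().round(4),Y[m].mean().round(4))
E
```

```text
P Vhead 1474 x [-19.5   2.3  23.4] y [14.4 19.1 26.5] z [47.3 60.8 69.1]
P tabtop 1436 x [107.7 111.1 119.6] y [-42.5 -31.1 -19.7] z [154.4 161.3 163. ]
P railtop 9747 x [ 98.1 108.9 129.2] y [-112.7  -48.9   38.8] z [109.1 111.8 113.7]
P stops 1978 x [101.6 112.1 126. ] y [-52.3 -22.1  41.2] z [119.1 123.3 126.9]
line 110 0.112 -0.0011
Q Vhead 88 x [-21.5  -2.1  19.4] y [14.8 20.4 26.3] z [46.7 61.3 71. ]
Q tabtop 49 x [106.1 111.4 117.1] y [-41.7 -29.9 -20.1] z [156.6 161.4 167.2]
Q railtop 607 x [ 96.3 111.  127.7] y [-111.    19.   108.4] z [108.3 111.8 116.1]
Q stops 121 x [ 98.8 111.9 124.6] y [-52.6   7.4  64.1] z [118.7 122.5 126.6]
Q headblk 316 x [-24.   -1.1  24. ] y [ 99.5 118.8 139. ] z [84.7 88.9 94.8]
Q headcone 57 x [-6.8 -0.4  5.9] y [70.5 83.1 93.9] z [68.3 76.1 84.9]
Q posttop 15 x [-8.5 -6.4 -5. ] y [-178.  -170.7 -162.1] z [125.6 130.4 135.2]
S Vhead 176 x [-18.2   5.5  23.7] y [16.  25.2 29.5] z [45.9 57.5 70.5]
S Vtail 172 x [-18.3   5.   24.9] y [-64.2 -54.3 -50. ] z [45.4 55.4 70.8]
S tabtop 64 x [108.7 112.8 120.6] y [-39.7 -26.2 -16.9] z [154.6 162.2 164.9]
S railtop 738 x [ 98.6 108.8 130.9] y [-110.2    9.3  114. ] z [108.8 113.2 116. ]
S stops 117 x [101.7 111.2 128.1] y [-49.8  36.5  65.3] z [118.9 123.5 126.9]
S headblk 360 x [-21.6   0.7  25.7] y [102.2 121.5 139.4] z [86.4 90.9 93.3]
S headcone 44 x [-3.9  1.8  8.7] y [70.3 83.8 91.3] z [69.8 77.  81.2]
S posttop 70 x [-5.7 -0.  10.6] y [-183.7 -166.7 -158.8] z [122.1 130.  134.4]
```

```bash
python3 -m handwheel '[[[0.9,0,0,0],[1,0,0,0],[1,0,0,0],[1,0,0,0],[0,0,0,0],[0,0,0.9,0],[0,0,1,0],[0,0,1,0],[0,0,0.6,0],[0,0,0.4,0],[0,0,0.2,0],[0,0,0.2,0],[0,0,0.1,0],[0,0,0,0],[0,0,0,0]]]'

```

```text
t: 13.1
tcp_pos: [0.4919, 0.1302, 0.0275]
tool_rot: [0.744, 0.668, 0.0, 0.0]
force: [0.4, -0.1, -2.4]
finger_gap: 0.26
gripper_force: 58.9
```

```bash
python3 -m handwheel '[[[0,0,0.06,0],[0,0,0.06,0],[0,0,0,0]]]'; python3 -m handwheel '[[[0,0,0.05,0],[0,0,0,0]]]'

```

```text
t: 13.48
tcp_pos: [0.4917, 0.1301, 0.0241]
tool_rot: [0.744, 0.668, -0.0, -0.0]
force: [1.2, -1.0, -1.9]
finger_gap: 0.263
gripper_force: 58.9
t: 13.72
tcp_pos: [0.4918, 0.1301, 0.0229]
tool_rot: [0.744, 0.668, -0.0, -0.0]
force: [0.1, -0.4, -2.7]
finger_gap: 0.263
gripper_force: 58.9
```

```bash
python3 -m handwheel '[[[0,0,0.04,0],[0,0,0.04,0],[0,0,0,0]]]'

```

```text
t: 14.1
tcp_pos: [0.4919, 0.1301, 0.0226]
tool_rot: [0.744, 0.668, 0.0, 0.0]
force: [-3.2, 0.2, 12.4]
finger_gap: 0.254
gripper_force: 60.5
```

Contact at the expected height. Release, rise, and look at the shaft and post.

```bash
python3 -m handwheel '[[[0,0,0,0],[0,0,0,0],[0,0,0,0],[0,0,0,0],[0,0,0,0],[0,0,-0.5,0],[0,0,-1,0],[0,0,-1,0],[0,0,-1,0],[0,0,-1,0],[-1,0,-0.5,0],[-1,0,0,0],[-1,0,0,0],[-1,0,0,0],[-1,0,0,0],[-1,0,0,0],[0,0,0,0],[0,0,0,0]]]' 85 60
cat > m.py <<'E'
from h import *
s=sense();p,d=snapshot("wrist");p,P=wcloud(p,d,s);q,Q=cloud("top");r,S=cloud("side")
T=R.from_quat(s["tool_rot"]).as_matrix();print("yaw",np.degrees(np.arctan2(T[1,0],T[0,0])).round(2))
a=np.radians(84);ey=np.array([np.cos(a),np.sin(a)]);ex=np.array([ey[1],-ey[0]]);O=np.array([.493,.1477])
e=s["tcp_pos"][:2]-O;print("tcp bench",(e@ex).round(4),(e@ey).round(4),s["tcp_pos"][2].round(4))
for n,C,I in(("w",P,p),("t",Q,q),("s",S,r)):
    d=C[...,:2]-O;X=d@ex;Y=d@ey;Z=C[...,2];g=I.min(-1).astype(int)
    def rep(nm,xl,xh,yl,yh,zl,zh,extra=True):
        m=(X>xl)&(X<xh)&(Y>yl)&(Y<yh)&(Z>zl)&(Z<zh)&extra
        if m.sum()>8: print(n,nm,m.sum(),"x",(np.percentile(X[m],[2,50,98])*1e3).round(1),"y",(np.percentile(Y[m],[1,50,99])*1e3).round(1),"z",(np.percentile(Z[m],[2,50,98])*1e3).round(1))
    rep("shaft",-.012,.012,-.104,.084,.076,.087,g>100)
    rep("posttop",-.03,.03,-.215,-.1,.122,.138)
    rep("tabtop",.09,.14,-.06,.05,.154,.17)
    rep("tailcone",-.02,.02,-.17,-.06,.055,.08)
    m=(X>.09)&(X<.135)&(abs(Z-.112)<.004)&(abs(Y)<.02)&(I.max(-1)<90)
    if m.sum()>3:print(n,"line",m.sum(),X[m].mean().round(4),Y[m].mean().round(4))
np.save("lastw.npy",p)
E
python3 m.py; python3 -c "
import cv2,numpy as np;cv2.imwrite('pics/w5.png',np.load('lastw.npy')[:,:,::-1])"
```

```text
t: 16.35
tcp_pos: [0.4756, -0.0186, 0.1464]
tool_rot: [0.744, 0.668, 0.0, 0.0]
force: [1.6, 0.2, -0.7]
finger_gap: 0.992
gripper_force: 0.0
yaw 83.81
tcp bench 0.0 -0.1672 0.1464
w shaft 4271 x [-8.7  0.8 10.8] y [-93.  -51.5  -7.3] z [76.3 80.4 82.8]
w posttop 1462 x [-7.7  1.  10.2] y [-184.3 -171.  -161. ] z [123.6 130.6 132. ]
w tabtop 1244 x [106.2 110.1 118.2] y [-42.6 -31.8 -19.5] z [154.4 161.3 163.1]
w tailcone 2418 x [-17.5   1.1  18. ] y [-148.9 -122.   -60.4] z [60.  76.3 79.8]
t shaft 432 x [-11.1  -1.5   8.7] y [-92.  -13.5  80.6] z [76.3 80.4 86. ]
t tabtop 50 x [104.6 110.3 116.1] y [-41.1 -31.2 -19.3] z [157.1 162.1 168.2]
t tailcone 88 x [-17.8  -2.4  16.4] y [-146.5  -75.1  -60.7] z [65.4 75.1 79.9]
s shaft 475 x [-9.3 -1.2 10.4] y [-90.4  -8.7  81.3] z [76.3 81.5 85. ]
s posttop 76 x [-7.5  0.5  9.5] y [-182.3 -167.1 -158. ] z [123.1 131.6 134.6]
s tabtop 64 x [107.2 111.4 119.4] y [-38.7 -25.1 -15.9] z [154.6 162.1 165.7]
s tailcone 185 x [-19.   -5.4  18.2] y [-149.8 -136.1  -60.6] z [56.1 74.5 79.8]
```

View pics/w5.png

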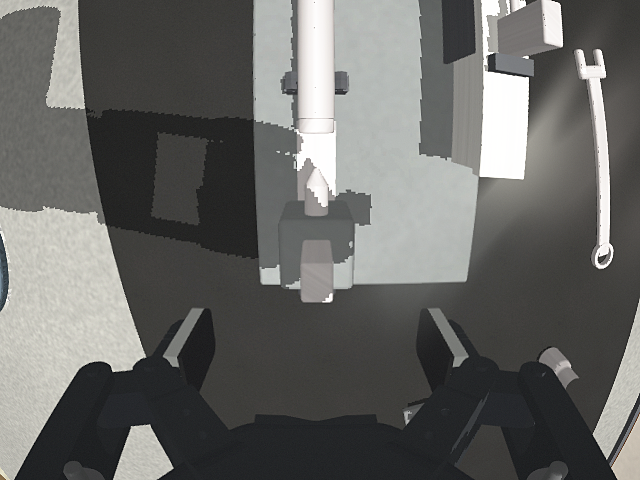

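The wrist view shows the shaft in the V-rest, its near end at (316,125). The tail point is at (317,172) and the post top at (317,280). Post centre comes out at bench y of about −172 mm, so the joint is at about 12.5 mm. Grip the post.

```bash
python3 -m handwheel '[[[-0.2,0.04,0,0],[0,0,1,0],[0,0,1,0],[0,0,0.8,0],[0,0,0.25,0],[0,0,0,0],[0,0,0,0]]]' 85 60
python3 -m handwheel '[[[0,0,0,0],[0,0,0,0],[0,0,0,0],[0,0,0,0],[0,0,0,0],[0,0,0,0],[0,0,0,0]]]' 0 60
```

```text
t: 17.38
tcp_pos: [0.4767, -0.0242, 0.0703]
tool_rot: [0.744, 0.668, 0.0, 0.001]
force: [-0.5, 0.3, -0.5]
finger_gap: 0.994
gripper_force: 0.0
t: 18.25
tcp_pos: [0.4756, -0.024, 0.07]
tool_rot: [0.744, 0.668, -0.0, -0.0]
force: [-2.9, -1.0, 6.0]
finger_gap: 0.207
gripper_force: 61.5
```

```bash
python3 -m handwheel '[[[0.1,0,0,0],[0.2,0,0,0],[0.2,0,0,0],[0.2,0,0,0],[0.2,0,0,0],[0.2,0,0,0],[0.2,0,0,0],[0.2,0,0,0],[0.1,0,0,0],[0,0,0,0]]]'
python3 -m handwheel '[[[0.06,0,0,0],[0.06,0,0,0],[0,0,0,0]]]'
```

```text
t: 19.5
tcp_pos: [0.4797, 0.015, 0.07]
tool_rot: [0.744, 0.668, -0.001, -0.0]
force: [-3.3, -3.0, 5.7]
finger_gap: 0.198
gripper_force: 61.5
t: 19.88
tcp_pos: [0.48, 0.0177, 0.07]
tool_rot: [0.744, 0.668, -0.001, 0.0]
force: [-3.2, -4.5, 5.7]
finger_gap: 0.203
gripper_force: 61.5
```

```bash
python3 -m handwheel '[[[0.06,0,0,0],[0.06,0,0,0],[0,0,0,0]]]'
python3 -m handwheel '[[[0.05,0,0,0],[0,0,0,0]]]';python3 -m handwheel '[[[0.04,0,0,0],[0,0,0,0]]]'
```

```text
t: 20.25
tcp_pos: [0.4803, 0.0207, 0.07]
tool_rot: [0.744, 0.668, -0.001, 0.0]
force: [-3.2, -5.1, 5.4]
finger_gap: 0.208
gripper_force: 61.5
t: 20.5
tcp_pos: [0.4804, 0.0219, 0.07]
tool_rot: [0.744, 0.668, -0.001, 0.0]
force: [-3.3, -5.0, 6.9]
finger_gap: 0.203
gripper_force: 61.5
t: 20.75
tcp_pos: [0.4805, 0.0228, 0.07]
tool_rot: [0.744, 0.668, -0.001, 0.0]
force: [-2.6, -4.5, 6.2]
finger_gap: 0.203
gripper_force: 61.5
```

```bash
for i in 1; do python3 -m handwheel '[[[0.04,0,0,0],[0,0,0,0]]]'; python3 -m handwheel '[[[0.04,0,0,0],[0,0,0,0]]]'; done
```

```text
t: 21.0
tcp_pos: [0.4806, 0.0238, 0.07]
tool_rot: [0.744, 0.668, -0.001, 0.0]
force: [-3.1, -5.4, 5.2]
finger_gap: 0.205
gripper_force: 61.5
t: 21.25
tcp_pos: [0.4807, 0.0248, 0.07]
tool_rot: [0.744, 0.668, -0.001, 0.0]
force: [-3.9, -5.6, 6.1]
finger_gap: 0.199
gripper_force: 61.5
```

```bash
python3 -m handwheel '[[[0.04,0,0,0],[0,0,0,0]]]'; python3 - <<'E'
exec(open("m.py").read())
E
```

```text
t: 21.5
tcp_pos: [0.4807, 0.0253, 0.07]
tool_rot: [0.744, 0.669, -0.001, 0.0]
force: [-4.2, -7.6, 6.3]
finger_gap: 0.2
gripper_force: 61.5
yaw 83.92
tcp bench 0.0006 -0.123 0.07
w shaft 10014 x [-8.7  1.1 10.8] y [-96.8 -36.9   9.8] z [76.3 80.3 82.6]
w posttop 4948 x [-17.8   1.1  20.5] y [-134.5 -117.3 -111.3] z [122.7 130.7 136.9]
w tailcone 3609 x [-18.2   0.6  18.6] y [-99.3 -85.2 -60.3] z [57.4 76.  79.7]
w line 184 0.1076 -0.0004
t shaft 391 x [-11.2  -1.6   8.7] y [-55.9   8.9  80.8] z [76.2 80.3 85.9]
t tabtop 51 x [104.5 110.1 116.2] y [-41.2 -31.1 -19.3] z [155.3 160.6 166.8]
s shaft 562 x [-9.5 -1.  10.9] y [-99.   -1.   80.1] z [76.3 81.2 85.6]
s posttop 137 x [-19.9   3.4  23.2] y [-132.7 -115.7 -109. ] z [122.5 130.9 136.6]
s tabtop 63 x [106.9 112.  119.6] y [-39.3 -25.4 -16. ] z [154.6 162.1 165.1]
s tailcone 142 x [-19.4  -5.3  17.8] y [-100.4  -95.7  -61.6] z [56.3 73.5 79.9]
```

```bash
python3 -m handwheel '[[[0.04,0,0,0],[0,0,0,0]]]'; python3 -m handwheel '[[[0.04,0,0,0],[0,0,0,0]]]'
```

```text
t: 21.9
tcp_pos: [0.4808, 0.0256, 0.07]
tool_rot: [0.743, 0.669, -0.002, 0.001]
force: [-4.9, -11.7, 6.9]
finger_gap: 0.204
gripper_force: 61.5
t: 22.15
tcp_pos: [0.4808, 0.0258, 0.07]
tool_rot: [0.743, 0.669, -0.002, 0.001]
force: [-5.8, -14.2, 4.6]
finger_gap: 0.202
gripper_force: 61.5
```

```bash
python3 -m handwheel '[[[0.04,0,0,0],[0.04,0,0,0],[0,0,0,0]]]'; python3 -m handwheel '[[[-0.14,0,0,0],[0,0,0,0]]]';python3 -m handwheel '[[[0,0,0,0],[0,0,0,0],[0,0,0,0],[0,0,0,0],[0,0,0,0],[0,0,-0.5,0],[0,0,-1,0],[0,0,-1,0],[0,0,-1,0],[0.5,0.5,-0.5,0],[0.5,1,0,0],[0,1,0,0],[0,1,0,0],[0,0,0,0],[0,0,0,0]]]' 85 60
python3 - <<'E'
exec(open("m.py").read())
cv2.imwrite("pics/w6.png",np.hstack([cv2.resize(r[210:370,250:430,::-1],(400,356)),cv2.resize(p[:,:,::-1],(400,356))]))
E
```

```text
t: 22.52
tcp_pos: [0.4808, 0.0262, 0.07]
tool_rot: [0.743, 0.669, -0.003, 0.002]
force: [-6.3, -22.1, 6.3]
finger_gap: 0.201
gripper_force: 61.5
t: 22.78
tcp_pos: [0.4808, 0.0258, 0.07]
tool_rot: [0.744, 0.668, -0.001, 0.0]
force: [-3.4, -7.1, 6.4]
finger_gap: 0.206
gripper_force: 61.5
t: 24.65
tcp_pos: [0.5699, 0.043, 0.1698]
tool_rot: [0.744, 0.668, -0.001, -0.001]
force: [-1.0, 0.7, 0.6]
finger_gap: 0.995
gripper_force: 0.0
yaw 83.83
tcp bench 0.0875 -0.0961 0.1698
w shaft 5602 x [-8.3  2.8 11. ] y [-96.2  -4.9  74.6] z [76.3 80.3 82.8]
w posttop 982 x [-6.6  2.7 10.5] y [-134.3 -120.4 -111.1] z [122.6 130.6 132.1]
w tabtop 1271 x [107.1 112.5 118.6] y [-42.5 -30.3 -18.7] z [156.9 161.7 163.2]
w tailcone 1315 x [-17.7   5.8  18.7] y [-154.7  -84.9  -60.3] z [58.7 75.8 79.7]
w line 106 0.1137 -0.0006
t shaft 300 x [-11.5  -1.8   8.7] y [-28.4  28.4  81.6] z [76.4 80.4 86. ]
t tabtop 15 x [103.8 108.5 114.3] y [-24.8 -22.1 -19.4] z [156.4 161.7 169.2]
s shaft 558 x [-9.5 -0.8 10.8] y [-99.4  -0.1  78.8] z [76.2 81.4 85.4]
s posttop 84 x [-7.3 -0.4 10.9] y [-133.4 -118.  -108.3] z [122.4 131.4 134.1]
s tabtop 64 x [106.7 111.3 119.6] y [-39.1 -25.6 -15.5] z [154.6 162.2 164.9]
s tailcone 137 x [-18.7  -5.   17.9] y [-99.8 -95.8 -60.9] z [57.3 74.3 79.7]
```

View pics/w6.png

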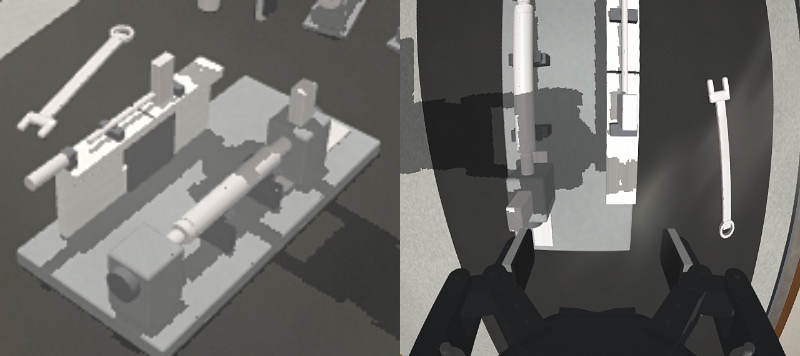

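The side half shows the shaft lying between both points, with no visible gap at either end. The post is free and upright. The wrist half shows the tab at (622,110) in that picture. Now go to the tab and grip it.

```bash
python3 -m handwheel '[[[0.8,0.5,0,0],[1,0.5,0,0],[0.82,0,0,0],[0,0,0,0],[0,0,1,0],[0,0,1,0],[0,0,0.8,0],[0,0,0,0],[0,0,0,0]]]' 85 60
python3 -m handwheel '[[[0,0,0,0],[0,0,0,0],[0,0,0,0],[0,0,0,0],[0,0,0,0],[0,0,0,0],[0,0,0,0]]]' 0 60; python3 m.py | grep -E "tcp|tab|line"
```

```text
t: 25.92
tcp_pos: [0.6034, 0.1048, 0.1005]
tool_rot: [0.744, 0.668, 0.0, 0.0]
force: [-0.2, -0.6, 0.1]
finger_gap: 0.991
gripper_force: 0.0
t: 26.8
tcp_pos: [0.6017, 0.1054, 0.1]
tool_rot: [0.744, 0.668, -0.001, -0.001]
force: [-4.9, 0.6, 5.0]
finger_gap: 0.127
gripper_force: 60.2
tcp bench 0.1126 -0.0307 0.1
w tabtop 3926 x [ 95.7 113.2 131.4] y [-42.  -24.6 -18.2] z [154.6 161.9 169.5]
w line 280 0.1125 -0.0006
s tabtop 103 x [ 94.9 112.4 132.2] y [-35.3 -21.5 -15.7] z [154.4 162.2 169.6]
s line 4 0.1153 0.0008
```

```bash
python3 -m handwheel '[[[0.2,0,0,0],[0.2,0,0,0],[0.2,0,0,0],[0.2,0,0,0],[0.2,0,0,0],[0.2,0,0,0],[0,0,0,0],[0,0,0,0]]]'; python3 m.py | grep -E "tcp|tab|line|yaw|post|shaft"; python3 -c "
import cv2,numpy as np;cv2.imwrite('pics/w7.png',cv2.resize(np.load('lastw.npy')[180:460,180:460,::-1],(600,600)))"
```

```text
t: 27.95
tcp_pos: [0.6046, 0.133, 0.1]
tool_rot: [0.744, 0.668, -0.003, 0.0]
force: [-6.2, -6.4, 6.4]
finger_gap: 0.132
gripper_force: 60.3
yaw 83.89
tcp bench 0.1125 -0.003 0.1
w shaft 6646 x [-7.2  4.2 11.4] y [-81.5  11.3  81.3] z [76.3 80.5 82.6]
w tabtop 3922 x [ 95.6 113.2 131.3] y [-14.1   3.3   9.7] z [154.5 161.9 169.4]
w line 162 0.113 -0.0005
t shaft 11 x [ 0.9  2.9 10.7] y [-101.   -94.6  -87.3] z [76.3 79.4 85.9]
t posttop 75 x [-10.1  -1.6   6.4] y [-134.3 -124.2 -112.4] z [124.  130.5 136.2]
s shaft 567 x [-9.5 -1.  10.9] y [-98.9   0.6  81.6] z [76.3 81.3 85.4]
s posttop 89 x [-7.5  0.2 10.7] y [-134.1 -118.5 -108.2] z [122.3 130.9 133.8]
s tabtop 105 x [ 94.5 112.4 130.3] y [-7.8  5.1 12.3] z [154.4 162.4 169.7]
```

View pics/w7.png

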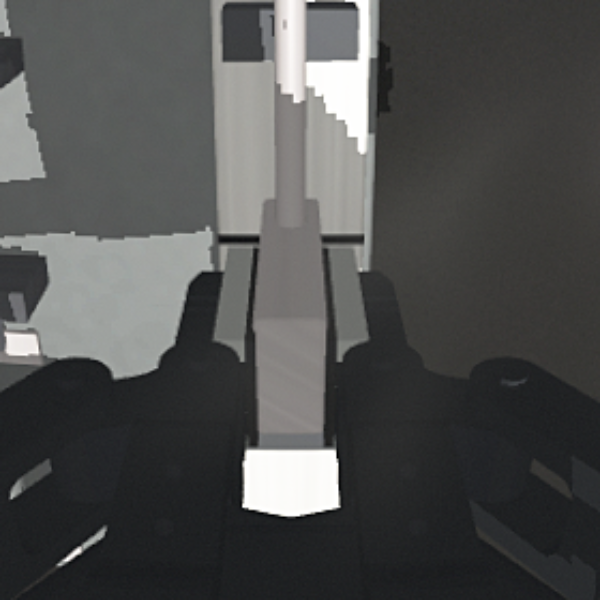

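The wrist crop shows the tab at (290,320) held between the pads. The dark scribed line is at row 238, about 2 mm ahead of where the tab is centred. Push about 2.2 mm more.

```bash
python3 -m handwheel '[[[0.05,0,0,0],[0.05,0,0,0],[0,0,0,0],[0,0,0,0]]]'; python3 m.py | grep -E "tcp|tab|line|yaw"
```

```text
t: 28.6
tcp_pos: [0.6049, 0.1352, 0.1]
tool_rot: [0.744, 0.668, -0.003, 0.0]
force: [-5.3, -7.2, 6.6]
finger_gap: 0.128
gripper_force: 60.3
yaw 83.88
tcp bench 0.1126 -0.0007 0.1
w tabtop 3916 x [ 95.7 113.2 131.4] y [-11.7   5.6  12. ] z [154.5 161.9 169.5]
w line 95 0.1128 -0.0
s tabtop 103 x [ 94.2 113.1 132.4] y [-4.7  8.9 14.4] z [154.6 162.2 169.6]
```

```bash
python3 -c "
from station import *
s=sense();print(s['t'],s['tcp_pos'],s['force']);print(sign_off())"
```

```text
28.75 [0.60484583 0.13522573 0.10001865] [-6.05616257 -6.68383428  6.26545806]
the job is handed in; nothing more can be done
None
```

Job handed in at 28.75 s: the long shaft is seated between both points and released, and the gripper is holding the shutter at half travel (about 30 mm); I did not touch the short shaft, socket, wrench or drill.

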